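# Put the hole saws back on their storage pegs

### The arm

A 7-joint arm with a two-finger parallel gripper is mounted at the origin on the work surface. World frame = base frame: x ahead of the robot, y to its left, z up, the work surface at z = 0. Lengths are in mm, angles in rad, forces in N, time in s.
With the tool pointing down it reaches from about 400 to 875 mm from the base axis. Payload 19.3 kg.
Tool frame: the origin (TCP) lies on the centre line of the jaws, within the pads' length; the fingertips stand 17 mm ahead of it and the grasp point (between the pads) lies 2 mm behind it; z points along the fingers, y is the direction in which the jaws open and shut (so a half turn about z gives the same grasp; the last joint's range is limited). The gripper opens to 85 mm and grips with 20 to 120 N. Pads are 22 mm wide; open, the fingers measure 114 mm over their backs; the gripper's body (76 mm by 85 mm) begins 54 mm behind the grasp point. The pads swing forward as they close: fully open they stand 13 mm farther back than shut.
Start: joints at [-1.293, 0.521, -0.036, 1.599, 0.021, 1.021, -0.113], TCP at [213.037, 587.563, 248.291] pointing down, gripper open.
Joint ranges: [-2.91, 2.91], [-0.3, 2.13], [-1.5, 1.42], [0.17, 2.43], [-1.26, 4.41], [0.16, 1.93], [-2.52, 2.52]. Speed limits (rad/s): [1.89, 1.89, 2.39, 2.39, 3.01, 3.01, 3.01].

### API

Orientations are given as a unit quaternion [x, y, z, w].
In Python, from cell import readout, capture, camera_params, job gives the robot as it stands.
- The arm moves only by the tool step_arm, never from a script. Its arguments are lists of equal length, an entry for each row: "gripper": the opening, from -1 (shut) to 1 (fully open); "travel": the shift along the tool's x, y, z in m, a list of three; "roll": the turn about the tool's z in degrees. A call has 1 to 20 rows; each row is the pose to reach, as a shift and turn from the pose commanded when the call began, along the tool's axes at that moment; what a row does not reach only later rows make up. A row lasts 1/8 s, in which the tool goes at most 62.5 mm and 10.7 degrees, less where a joint would pass 70% of its speed; a pose out of reach is approached as far as the arm can. A call with a gripper value outside its range is refused whole. The fingers move at their own pace and stop on an object; "grip_force" is the grip in N (left out, the last holds). Time passes only in rows, so rows that repeat a pose let the fingers close. It gives the time, the measured TCP pose, the force and the opening at its end, in the units of the state.
- readout.get_obs(): the state, without advancing time (a new reading comes with each control period).
- capture(name): name is "scene" or "side" or "wrist"; returns the picture (420x560x3 uint8, red, green, blue); there is no depth.
- camera_params(name): a dict with "intrinsics" (3x3 intrinsics, pixels), "rvec" (rotation vector, rad) and "tvec" (3), from world to camera coordinates, as OpenCV has them. Camera axes: x right, y down, z forward; pixel columns grow to the right and rows downward; lengths in mm; the calibration is good to about 2 mm. A picture is of the moment at which its call begins: read the wrist's pose just before it. camera_params takes no time and is no camera call; for the wrist camera it gives the pose at the moment of the call.
- job.job_done(): hands the job in, once; it reports no verdict.
The state is a dict: "t": time; "joint_pos": joint angles; "joint_velocities": joint speeds; "tau": joint torques, N m; "tcp_pos": TCP position; "orientation": TCP orientation; "force": force on the tool from outside, world axes, zero at the start; "wrist_torque": the same for the moment, N m; "grip_width": opening from 0.0 (shut) to 1.0 (fully open).
Only numpy, scipy, OpenCV 4.12 (cv2) and the standard library are available. Lean on these libraries where they do the work, as an engineer would, in place of code of your own. Each camera call takes 0.05 s, during which the arm holds its last target. There are 200 camera calls.

### The job

Tidy the four steel hole saws off the bench: put each one, toothed mouth down, over its own peg on the storage tray, the largest saw on the thickest peg, the next largest on the next thickest and so on down to the smallest saw on the thinnest peg. Every saw must end upright, sitting all the way down on the foot of its peg. Leave the wax jar and the roll of tape where they are.

Things in the scene. Friction and masses are not known exactly. Their poses are not given: they have to be found in the camera images.
- saw_large_center (a point): The largest of four loose hole saws: a bright steel cup standing upside down on the bench, open toothed mouth down, closed flat end up with small dark holes in it. 66 mm outside diameter, 45 mm high, wall 3 mm (inside 60 mm wide, 40 mm deep). The point is its centre, half-way up (22.5 mm above its rim); z points up along its axis.
- saw_medium_center (a point): The second largest of four loose hole saws: a bright steel cup standing upside down on the bench, open toothed mouth down, closed flat end up with small dark holes in it. 54 mm outside diameter, 45 mm high, wall 3 mm (inside 48 mm wide, 40 mm deep). The point is its centre, half-way up (22.5 mm above its rim); z points up along its axis.
- saw_small_center (a point): The third largest of four loose hole saws: a bright steel cup standing upside down on the bench, open toothed mouth down, closed flat end up with small dark holes in it. 42 mm outside diameter, 45 mm high, wall 3 mm (inside 36 mm wide, 40 mm deep). The point is its centre, half-way up (22.5 mm above its rim); z points up along its axis.
- saw_tiny_center (a point): The smallest of four loose hole saws: a bright steel cup standing upside down on the bench, open toothed mouth down, closed flat end up with small dark holes in it. 30 mm outside diameter, 45 mm high, wall 3 mm (inside 24 mm wide, 40 mm deep). The point is its centre, half-way up (22.5 mm above its rim); z points up along its axis.
- peg_large: Thickest of four fixed pegs, for the 66 mm saw: dark upright peg, 44 mm diameter, on a pale foot disc (80 mm across, 4 mm thick). Origin: centre of the foot's underside, 8 mm above the bench; z up, y along the row. Peg top 30 mm above origin. Pegs stand 95 mm apart in a row, any order, on a plywood tray 110 x 380 mm with 13 mm high edges. Saw seats rim on foot, 8 mm clear all round.
- peg_medium: Second thickest of four fixed pegs, for the 54 mm saw: dark upright peg, 32 mm diameter, on a pale foot disc (80 mm across, 4 mm thick). Origin: centre of the foot's underside, 8 mm above the bench; z up, y along the row. Peg top 30 mm above origin. Pegs stand 95 mm apart in a row, any order, on a plywood tray 110 x 380 mm with 13 mm high edges. Saw seats rim on foot, 8 mm clear all round.
- peg_small: Third thickest of four fixed pegs, for the 42 mm saw: dark upright peg, 20 mm diameter, on a pale foot disc (80 mm across, 4 mm thick). Origin: centre of the foot's underside, 8 mm above the bench; z up, y along the row. Peg top 30 mm above origin. Pegs stand 95 mm apart in a row, any order, on a plywood tray 110 x 380 mm with 13 mm high edges. Saw seats rim on foot, 8 mm clear all round.
- peg_tiny: Thinnest of four fixed pegs, for the 30 mm saw: dark upright peg, 8 mm diameter, on a pale foot disc (80 mm across, 4 mm thick). Origin: centre of the foot's underside, 8 mm above the bench; z up, y along the row. Peg top 30 mm above origin. Pegs stand 95 mm apart in a row, any order, on a plywood tray 110 x 380 mm with 13 mm high edges. Saw seats rim on foot, 8 mm clear all round.
- jar_center (a point): A closed amber glass jar of wax with a dark lid, 70 mm diameter, 90 mm high, loose; a bystander. The point is its centre, half-way up.
- tape_center (a point): A roll of brown tape lying flat, a ring 90 mm outside and 72 mm inside diameter, 25 mm high, loose; a bystander. The point is its centre, half-way up.
There are look-alikes about, which are no part of the job. What is shaped like the part that bears saw_small_center but green is not meant. What is shaped like the part that bears saw_medium_center but yellow is not meant.

How it is judged (in metres and radians):
At the end, for the whole second after the job is handed in: Each hole saw stands upright, mouth down, at rest on the foot of the peg of its own size rank: centre within 12 mm of the peg's axis, centre 22 to 31 mm above the peg's origin (26.5 mm when seated), tilt under 0.12 rad. Jar and tape roll are within 30 mm of where they began (horizontal distance between saw_large_center and peg_large below 0.012 m and z of saw_large_center in the frame of peg_large between 0.022 and 0.031 m and angle between each of saw_large_center, saw_medium_center, saw_small_center, saw_tiny_center's own z axis and vertical below 0.12 rad and linear speed of each of saw_large, saw_medium, saw_small, saw_tiny below 0.02 m/s and horizontal distance between saw_medium_center and peg_medium below 0.012 m and z of saw_medium_center in the frame of peg_medium between 0.022 and 0.031 m and horizontal distance between saw_small_center and peg_small below 0.012 m and z of saw_small_center in the frame of peg_small between 0.022 and 0.031 m and horizontal distance between saw_tiny_center and peg_tiny below 0.012 m and z of saw_tiny_center in the frame of peg_tiny between 0.022 and 0.031 m and distance of each of jar_center, tape_center from where it was at the start of the episode below 0.03 m); the robot touches nothing.
It fails at once if the wax jar is shifted by more than 30 mm (distance of jar_center from where it was at the start of the episode above 0.03 m).
It fails at once if the roll of tape is shifted by more than 30 mm (distance of tape_center from where it was at the start of the episode above 0.03 m).
It also fails if it takes over 106 s, if anything falls off the work surface, if the arm or the gripper's body presses on something with over 40 N, if the wrist force passes 120 N, or if a joint passes its speed limit or range.

## Working session

There is one attempt and no reset: what is moved stays moved. The work goes in short steps, Python scripts to look and compute and a tool call to move; the robot and the scene stay as the last step left them, time stands still between calls to the robot, and variables do not carry over. Pictures are saved under pics/ and viewed, about 12 in all and at most 16, crops included, and the job is handed in when it is done.

Besides the shell and the picture viewer there is one more tool, called after "Request:" by a JSON object that holds its "name" and its "arguments". step_arm: Moves the arm, as the interface text tells. Its arguments: {"type":"object","properties":{"gripper":{"type":"array"},"travel":{"type":"array"},"roll":{"type":"array"},"grip_force":{"type":"number"}},"required":["gripper","travel","roll"]}

```bash
mkdir -p pics; ls; python3 - <<'E'
import cv2,numpy as np
from cell import readout,capture,camera_params
print(readout.get_obs())
for n in ["scene","side","wrist"]:
    p=camera_params(n);print(n,p)
    cv2.imwrite(f"pics/{n}0.png",cv2.cvtColor(capture(n),cv2.COLOR_RGB2BGR))
E
```

```text
pics
{'t': 0.0, 'joint_pos': array([-1.29318355,  0.52206391, -0.03630867,  1.59997394,  0.02120934,
        1.02111894, -0.11284697]), 'joint_velocities': array([ 0.00063315,  0.00052098, -0.0002815 , -0.00056526, -0.00034046,
       -0.00115889,  0.00132517]), 'tau': array([-6.51345526e-04, -9.27095175e+01,  1.97944410e+00, -3.69913137e+01,
        1.77708274e-02,  8.25129915e-03, -4.26990471e-05]), 'tcp_pos': array([212.96571264, 587.26529218, 247.7070458 ]), 'orientation': array([ 1.73065035e-01,  9.84910222e-01, -5.87203318e-04, -5.16747531e-05]), 'force': array([-0.02431306,  0.93917059,  0.02391038]), 'wrist_torque': array([ 0.03452465,  0.00957704, -0.02699155]), 'grip_width': 0.9953426673613253}
scene {'intrinsics': array([[439.22634126,   0.        , 273.41288515],
       [  0.        , 439.22634126, 208.69170355],
       [  0.        ,   0.        ,   1.        ]]), 'rvec': array([ 2.17549169,  1.22254556, -0.42019078]), 'tvec': array([-257.86841986, -311.75325222, 1581.52773323])}
side {'intrinsics': array([[401.67869454,   0.        , 285.21919507],
       [  0.        , 401.67869454, 209.61903286],
       [  0.        ,   0.        ,   1.        ]]), 'rvec': array([ 0.8968377 , -2.29582171,  1.2961098 ]), 'tvec': array([384.97862858, 246.66680732, 596.82610311])}
wrist {'intrinsics': array([[311.87877199,   0.        , 280.72932212],
       [  0.        , 311.87877199, 208.95997357],
       [  0.        ,   0.        ,   1.        ]]), 'rvec': array([-2.38801077, -1.67501732, -0.22075574]), 'tvec': array([-624.67720265,  -34.03603362,  378.89613995])}
```

View pics/scene0.png

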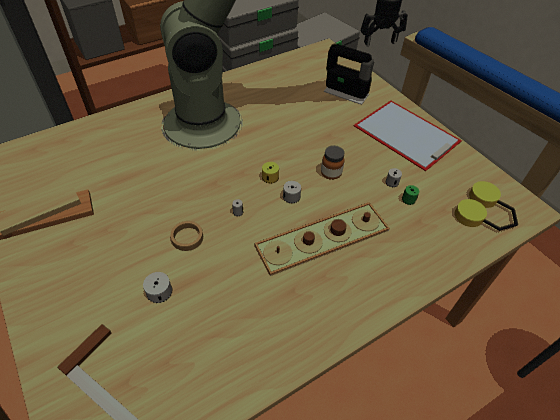

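View pics/side0.png

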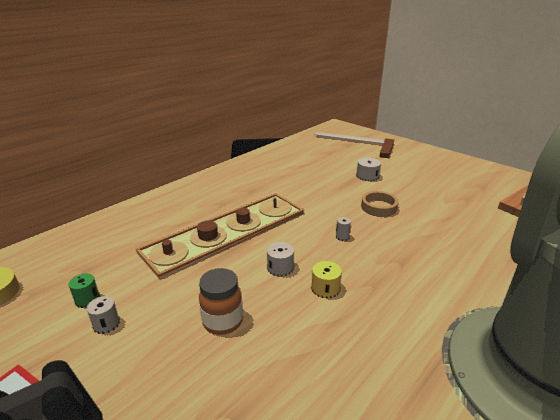

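View pics/wrist0.png

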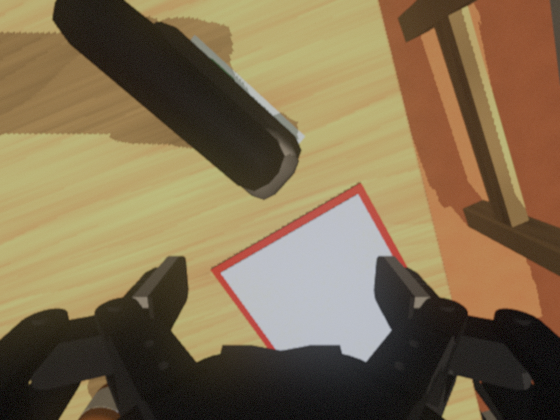

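The saw candidates in the scene view are:
- **Steel saws:** large (157,287), medium (292,192), small (394,178), tiny (237,208).
- **Look-alikes:** yellow (271,172) and green (411,195), both rejected by colour.
- **Bystanders:** jar (333,163) and tape (187,236).
- **Pegs:** tiny (278,250), medium (309,238), large (339,228), small (367,216).

The side view agrees with this order.

```bash
cat > h.py <<'E'
import cv2,numpy as np
from cell import readout,capture,camera_params
def ray(p,uv,z):
    R=cv2.Rodrigues(p["rvec"])[0];C=-R.T@p["tvec"].ravel()
    d=R.T@np.linalg.inv(p["intrinsics"])@np.array([*uv,1.]);return C+d*(z-C[2])/d[2]
def proj(p,X):
    return cv2.projectPoints(np.float64(X).reshape(-1,1,3),p["rvec"],p["tvec"],p["intrinsics"],None)[0].reshape(-1,2)
def blob(img,seed,f,win):
    hsv=cv2.cvtColor(img,cv2.COLOR_RGB2HSV);m=f(hsv).astype(np.uint8)
    w=np.zeros_like(m);cv2.circle(w,tuple(map(int,seed)),win,1,-1);m&=w
    m=cv2.morphologyEx(m,cv2.MORPH_CLOSE,np.ones((5,5)))
    n,l,s,c=cv2.connectedComponentsWithStats(m)
    i=1+np.argmax(s[1:,4]);return s[i],(s[i][0]+s[i][2]/2-.5,s[i][1]+s[i][3]/2-.5),c[i]
steel=lambda h:(h[...,1]<70)&(h[...,2]>70)
dark=lambda h:(h[...,2]<110)
E
python3 - <<'E'
from h import *
seeds={"scene":dict(L=(157,287),M=(292,192),S=(394,178),T=(237,208)),"side":dict(L=(369,169),M=(281,259),S=(103,315),T=(344,229))}
pegs={"scene":dict(T=(278,250),M=(309,238),L=(339,228),S=(367,216)),"side":dict(S=(167,247),L=(207,230),M=(243,215),T=(275,203))}
for n in seeds:
    im=cv2.cvtColor(cv2.imread(f"pics/{n}0.png"),cv2.COLOR_BGR2RGB);p=camera_params(n)
    for k,s in seeds[n].items():
        st,b,c=blob(im,s,steel,20);print(n,k,st,ray(p,b,22.5)[:2].round(1))
    for k,s in pegs[n].items():
        st,b,c=blob(im,s,dark,13);print(n,"peg",k,st,ray(p,b,25)[:2].round(1))
    for k,s in dict(scene=dict(jar=(333,163,45),tape=(187,236,12)),side=dict(jar=(221,300,45),tape=(380,204,12)))[n].items(): print(k,ray(p,s[:2],s[2])[:2].round())
a=cv2.resize(cv2.imread("pics/scene0.png")[140:310,130:430],None,fx=2.6,fy=2.6,interpolation=2);cv2.imwrite("pics/c1.png",a)
E
```

```text
scene L [143 272  27  25 490] [ 552.4 -393.8]
scene M [283 181  18  14 198] [449.3  90.8]
scene S [388 168  14  14 115] [570.3 403.6]
scene T [232 199  11   9  67] [418.4 -83.4]
scene peg T [275 246   5   8  27] [623.4 -70.8]
scene peg M [301 225  14  21 187] [625.9  28.9]
scene peg L [328 216  19  20 258] [641.6 120.8]
scene peg S [357 204  23  19 132] [651.4 227.3]
jar [445. 250.]
tape [ 446. -260.]
side L [356 158  25  23 472] [ 558.1 -389.4]
side M [267 242  27  34 793] [460.4  83.5]
side S [ 86 296  30  37 795] [578.1 395.4]
side T [336 217  15  24 278] [431.1 -89.3]
side peg S [155 236  19  19 178] [665.4 216.3]
side peg L [195 219  23  22 349] [647.6 121.5]
side peg M [231 205  21  19 194] [639.4  25.9]
side peg T [263 195  20  13  66] [627.9 -67.7]
jar [437. 252.]
tape [ 436. -256.]
```

View pics/c1.png

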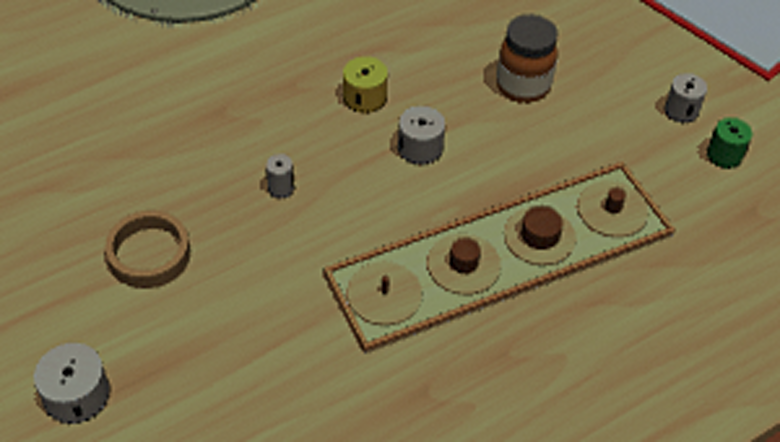

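The crop confirms all four steel saws, the peg order T, M, L, S from −y to +y, and yellow beside the medium saw. Next I work out the wrist camera geometry and a move helper.

```bash
cat >> h.py <<'E'
from scipy.spatial.transform import Rotation as Ro
def go(x,y,z,jaw=None):
    """travel (m, tool axes) and roll(deg) from current pose; jaw = world angle deg of tool y (mod 180)"""
    o=readout.get_obs();R=Ro.from_quat(o["orientation"]).as_matrix()
    tr=R.T@(np.array([x,y,z])-o["tcp_pos"])/1000
    cur=np.degrees(np.arctan2(R[1,1],R[0,1]));r=0
    if jaw is not None: r=-((jaw-cur+90)%180-90)
    print("t",round(o["t"],2),"tcp",o["tcp_pos"].round(1),"tooly",round(cur,1),"j7",o["joint_pos"][6].round(2),"travel",tr.round(4),"roll",round(r,1))
E
python3 - <<'E'
from h import *
o=readout.get_obs();R=Ro.from_quat(o["orientation"]).as_matrix()
p=camera_params("wrist");Rc=cv2.Rodrigues(p["rvec"])[0];C=-Rc.T@p["tvec"].ravel()
print("cam in tool",R.T@(C-o["tcp_pos"]),"axis in tool",(R.T@Rc.T).round(2))
p=camera_params("scene")
Y=ray(p,(271,172),22);G=ray(p,(411,195),22);print("yellow",Y,"green",G)
for a,b in(((455,87),Y),((574,400),G)):print(np.degrees(np.arctan2(b[1]-a[1],b[0]-a[0])),np.hypot(b[1]-a[1],b[0]-a[0]))
go(574,400,220,None)
E
```

```text
cam in tool [  66.06015437    0.24927225 -126.16427995] axis in tool [[ 0.   -0.97 -0.26]
 [ 1.    0.   -0.  ]
 [ 0.   -0.26  0.97]]
yellow [359.58792472  71.6125785   22.        ] green [662.25803785 388.63824007  22.        ]
-170.83860280957174 96.6449007949231
-7.335537525736359 88.98635195625297
t 0.15 tcp [213.  587.3 247.9] tooly 70.1 j7 -0.11 travel [-0.4033 -0.053   0.0279] roll 0
```

Request:
{"name": "step_arm", "arguments": {"gripper": [1,1,1,1,1,1,1,1,1,1], "travel": [[-0.06,-0.008,0],[-0.12,-0.016,0.01],[-0.18,-0.024,0.03],[-0.24,-0.032,0.05],[-0.3,-0.04,0.07],[-0.36,-0.048,0.085],[-0.403,-0.053,0.098],[-0.403,-0.053,0.098],[-0.403,-0.053,0.098],[-0.403,-0.053,0.098]], "roll": [2,4,6,8,10,10,10,10,10,10], "grip_force": 40}}

```text
t: 1.4
tcp_pos: [572.9, 401.5, 150.6]
orientation: [0.257, 0.966, 0.0, -0.0]
force: [-0.3, 1.0, -0.4]
grip_width: 1.0
```

```bash
python3 - <<'E'
from h import *
go(574,400,28,60)
p=camera_params("wrist");im=capture("wrist");print(proj(p,[574,400,45]))
cv2.imwrite("pics/w1.png",cv2.cvtColor(im,cv2.COLOR_RGB2BGR))
E
```

```text
t 1.4 tcp [572.9 401.5 150.6] tooly 60.2 j7 0.38 travel [-0.0018 -0.0008  0.1226] roll 0.2
[[279.48917815 215.55131568]]
```

View pics/w1.png

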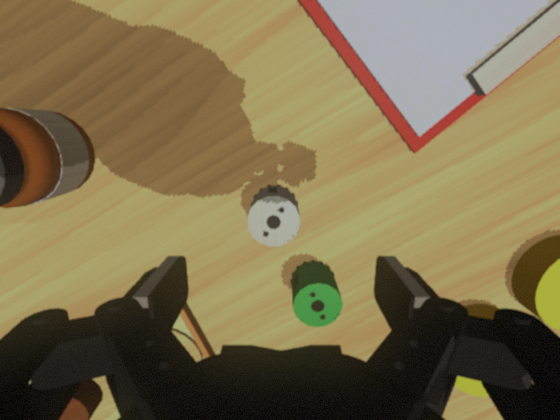

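Wrist view: steel small saw top at about (273,221), green look-alike at (318,305), jar far left. I'll refine the top centre by mask.

```bash
cat >> h.py <<'E'
def top(im,p,seed,z=45,win=60,vmin=150):
    hsv=cv2.cvtColor(im,cv2.COLOR_RGB2HSV)
    m=((hsv[...,1]<50)&(hsv[...,2]>vmin)).astype(np.uint8)
    w=np.zeros_like(m);cv2.circle(w,tuple(map(int,seed)),win,1,-1);m&=w
    cs=cv2.findContours(m,cv2.RETR_EXTERNAL,cv2.CHAIN_APPROX_NONE)[0]
    c=cv2.convexHull(max(cs,key=cv2.contourArea));(u,v),ax,_=cv2.fitEllipse(c)
    X=ray(p,(u,v),z);R=cv2.Rodrigues(p["rvec"])[0]
    d=(R@X+p["tvec"].ravel())[2];print("px",round(u,1),round(v,1),"ax mm",np.round(np.array(ax)*d/p["intrinsics"][0,0],1),"X",X.round(1));return X
E
python3 - <<'E'
from h import *
p=camera_params("wrist");im=cv2.cvtColor(cv2.imread("pics/w1.png"),cv2.COLOR_BGR2RGB)
X=top(im,p,(273,221));go(X[0],X[1],27,60)
E
```

```text
px 273.2 221.0 ax mm [38.3 41. ] X [575.6 393.5  45. ]
t 1.45 tcp [573.  401.4 150.7] tooly 60.2 j7 0.38 travel [-0.0062 -0.0057  0.1237] roll 0.2
```

Request:
{"name": "step_arm", "arguments": {"gripper": [1,1,1,1,1,1,-1,-1,-1,-1,-1,-1], "travel": [[-0.006,-0.006,0.04],[-0.006,-0.006,0.08],[-0.006,-0.006,0.105],[-0.006,-0.006,0.122],[-0.006,-0.006,0.122],[-0.006,-0.006,0.122],[-0.006,-0.006,0.122],[-0.006,-0.006,0.122],[-0.006,-0.006,0.122],[-0.006,-0.006,0.122],[-0.006,-0.006,0.122],[-0.006,-0.006,0.122]], "roll": [0,0,0,0,0,0,0,0,0,0,0,0], "grip_force": 50}}

```text
t: 2.95
tcp_pos: [576.2, 392.3, 29.1]
orientation: [0.258, 0.966, 0.0, 0.0]
force: [-1.2, -1.1, 8.3]
grip_width: 0.483
```

```bash
python3 - <<'E'
from h import *
go(720,75,200,84)
E
```

```text
t 2.95 tcp [576.2 392.3  29.1] tooly 60.1 j7 0.39 travel [-0.2829 -0.2031 -0.171 ] roll -23.9
```

Request:
{"name": "step_arm", "arguments": {"gripper": [-1,-1,-1,-1,-1,-1,-1,-1,-1,-1,-1,-1,-1], "travel": [[0,0,-0.03],[0,0,-0.08],[-0.02,-0.015,-0.13],[-0.06,-0.045,-0.171],[-0.1,-0.07,-0.171],[-0.14,-0.1,-0.171],[-0.18,-0.13,-0.171],[-0.22,-0.158,-0.171],[-0.26,-0.187,-0.171],[-0.283,-0.203,-0.171],[-0.283,-0.203,-0.171],[-0.283,-0.203,-0.171],[-0.283,-0.203,-0.171]], "roll": [0,0,-3,-8,-13,-18,-24,-24,-24,-24,-24,-24,-24]}}

```text
t: 4.58
tcp_pos: [719.7, 76.4, 199.4]
orientation: [0.051, 0.999, 0.0, -0.0]
force: [0.1, -0.0, -1.7]
grip_width: 0.483
```

```bash
python3 - <<'E'
from h import *
go(655,216,120,84)
im=capture("wrist");p=camera_params("wrist")
cv2.imwrite("pics/w2.png",cv2.cvtColor(im,cv2.COLOR_RGB2BGR))
for k,x in dict(T=(625,-69),M=(633,27),L=(644,121),S=(655,216)).items(): print(k,proj(p,[*x,38]))
E
```

```text
t 4.58 tcp [719.7  76.4 199.4] tooly 84.2 j7 1.25 travel [0.0786 0.1323 0.0794] roll 0.2
T [[105.0506956  108.91349003]]
M [[214.52730481 106.754239  ]]
L [[322.32072751 108.4070161 ]]
S [[430.96600545 109.93411875]]
```

View pics/w2.png

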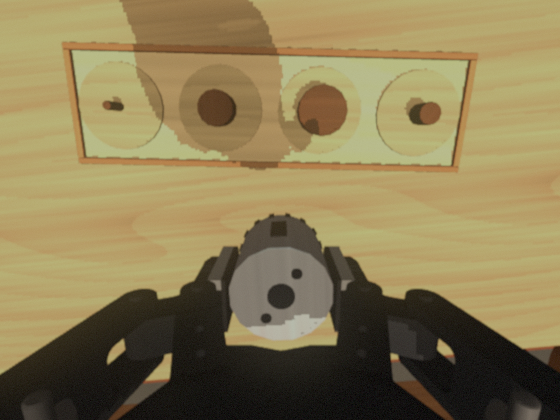

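The picture shows the whole tray, and the pegs left to right are T (106,105), M (216,107), L (322,109) and S (430,113). The saw hangs straight in the jaws. I'll compute the peg axes from feet, tops and tray corners.

```bash
python3 - <<'E'
from h import *
p=camera_params("wrist")
for k,f,t in (("T",(120.5,105.5),(106,105.5)),("M",(220.5,109),(215.5,107)),("L",(319.5,109),(322.5,108.5)),("S",(419.5,112.5),(430.5,113))):
    print(k,ray(p,f,12)[:2].round(1),ray(p,t,38)[:2].round(1))
C=[ray(p,c,13)[:2] for c in ((67,46),(474,57),(458,169),(82,161))]
print(np.round(C,1),np.mean(C,0).round(1),[round(np.linalg.norm(C[i]-C[i-1]),1) for i in range(4)])
d=C[1]-C[0]+C[2]-C[3];d/=np.linalg.norm(d);print(np.degrees(np.arctan2(d[1],d[0])),[(np.mean(C,0)+d*s).round(1) for s in(-142.5,-47.5,47.5,142.5)])
E
```

```text
T [620.8 -67.3] [622.3 -67.5]
M [633.7  27.3] [633.3  27.8]
L [643.4 121.7] [644.1 121.2]
S [656.3 217.1] [657.6 215.7]
[[ 565.5 -103.2]
 [ 612.4  265.8]
 [ 714.8  255.8]
 [ 668.6 -117.3]] [640.3  75.3] [np.float64(104.1), np.float64(371.9), np.float64(102.9), np.float64(376.0)]
82.84856486909923 [array([622.6, -66.1]), array([634.4,  28.1]), array([646.2, 122.4]), array([658.1, 216.7])]
```

```bash
python3 - <<'E'
from h import *
go(656.5,216.5,42,83)
E
```

```text
t 4.62 tcp [719.7  76.2 199.4] tooly 84.1 j7 1.25 travel [0.0772 0.133  0.1575] roll 1.1
```

Request:
{"name": "step_arm", "arguments": {"gripper": [-1,-1,-1,-1,-1,-1,-1,-1,-1,-1], "travel": [[0.035,0.05,0.02],[0.06,0.1,0.05],[0.077,0.133,0.08],[0.077,0.133,0.09],[0.077,0.133,0.1],[0.077,0.133,0.12],[0.077,0.133,0.14],[0.077,0.133,0.152],[0.077,0.133,0.157],[0.077,0.133,0.157]], "roll": [0,0,0,0,0,0,0,0,0,0]}}

```text
t: 5.88
tcp_pos: [657.3, 215.2, 42.3]
orientation: [0.052, 0.999, -0.0, 0.0]
force: [0.5, 0.1, -0.2]
grip_width: 0.483
```

Request:
{"name": "step_arm", "arguments": {"gripper": [0.4,0.4,0.4,0.4,0.4,0.4,1,1,1,1,1,1,1], "travel": [[0,0,0],[0,0,0],[0,0,0],[0,0,-0.02],[0,0,-0.06],[0,0,-0.1],[0.04,-0.03,-0.11],[0.08,-0.06,-0.11],[0.12,-0.09,-0.11],[0.16,-0.12,-0.11],[0.188,-0.148,-0.11],[0.188,-0.148,-0.11],[0.188,-0.148,-0.11]], "roll": [0,0,0,0,0,0,0,0,0,0,0,0,0]}}

```text
t: 7.5
tcp_pos: [455.8, 87.9, 153.4]
orientation: [0.052, 0.999, 0.0, 0.001]
force: [-0.3, 1.4, -0.7]
grip_width: 1.0
```

```bash
python3 - <<'E'
from h import *
im=capture("wrist");p=camera_params("wrist")
cv2.imwrite("pics/w3.png",cv2.cvtColor(im,cv2.COLOR_RGB2BGR))
s=proj(p,[455,87,45])[0];print(s);X=top(im,p,s);go(X[0],X[1],25)
E
```

```text
[278.80348296 211.37643443]
px 275.4 218.9 ax mm [50.1 52.9] X [460.9  83.7  45. ]
t 7.55 tcp [455.8  88.1 153.1] tooly 84.1 j7 1.09 travel [-0.0053 -0.004   0.1281] roll 0
```

View pics/w3.png

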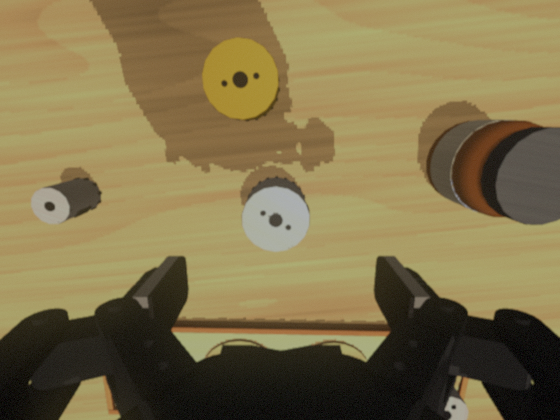

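The wrist view is centred on the steel medium saw (275,219). Yellow (240,79) is well clear, the tiny saw is at (51,205) and the jar is on the right.

Request:
{"name": "step_arm", "arguments": {"gripper": [1,1,1,1,1,-1,-1,-1,-1,-1], "travel": [[-0.005,-0.004,0.04],[-0.005,-0.004,0.08],[-0.005,-0.004,0.11],[-0.005,-0.004,0.127],[-0.005,-0.004,0.127],[-0.005,-0.004,0.127],[-0.005,-0.004,0.127],[-0.005,-0.004,0.127],[-0.005,-0.004,0.127],[-0.005,-0.004,0.127]], "roll": [0,0,0,0,0,0,0,0,0,0]}}

```text
t: 8.8
tcp_pos: [460.1, 83.2, 26.4]
orientation: [0.052, 0.999, 0.0, 0.001]
force: [-1.9, 0.5, 11.6]
grip_width: 0.614
```

```bash
python3 - <<'E'
from h import *
go(633.5,27.7,42,83)
E
```

```text
t 8.8 tcp [460.1  83.2  26.4] tooly 84.1 j7 1.07 travel [-0.1783 -0.0373 -0.0154] roll 1.1
```

Request:
{"name": "step_arm", "arguments": {"gripper": [-1,-1,-1,-1,-1,-1,-1,-1,-1,-1,-1,-1,-1,-1], "travel": [[0,0,-0.03],[0,0,-0.07],[-0.03,-0.006,-0.1],[-0.07,-0.015,-0.1],[-0.11,-0.023,-0.1],[-0.15,-0.031,-0.1],[-0.178,-0.037,-0.1],[-0.178,-0.037,-0.085],[-0.178,-0.037,-0.07],[-0.178,-0.037,-0.05],[-0.178,-0.037,-0.03],[-0.178,-0.037,-0.019],[-0.178,-0.037,-0.014],[-0.178,-0.037,-0.014]], "roll": [0,0,0,0,0,0,0,0,0,0,0,0,0,0]}}

```text
t: 10.55
tcp_pos: [632.8, 27.8, 39.3]
orientation: [0.052, 0.999, -0.0, 0.0]
force: [0.0, 0.1, -0.9]
grip_width: 0.615
```

Request:
{"name": "step_arm", "arguments": {"gripper": [0.6,0.6,0.6,0.6,0.6,0.6,1,1,1,1,1,1,1], "travel": [[0,0,0],[0,0,0],[0,0,0],[0,0,-0.02],[0,0,-0.06],[0,0,-0.1],[0.04,-0.03,-0.11],[0.08,-0.06,-0.11],[0.12,-0.09,-0.11],[0.16,-0.115,-0.11],[0.189,-0.136,-0.11],[0.189,-0.136,-0.11],[0.189,-0.136,-0.11]], "roll": [0,0,0,0,0,0,0,0,0,0,0,0,0]}}

```text
t: 12.18
tcp_pos: [431.6, -87.8, 150.2]
orientation: [0.052, 0.999, 0.0, 0.001]
force: [-0.1, -0.5, 0.7]
grip_width: 0.997
```

```bash
python3 - <<'E'
from h import *
im=capture("wrist");p=camera_params("wrist")
cv2.imwrite("pics/w4.png",cv2.cvtColor(im,cv2.COLOR_RGB2BGR))
s=proj(p,[428,-88,45])[0];print(s);X=top(im,p,s);go(X[0],X[1],28)
E
```

```text
[279.26011038 208.77309864]
px 278.5 213.9 ax mm [27.3 28.8] X [432. -89.  45.]
t 12.22 tcp [431.7 -87.5 150. ] tooly 84.1 j7 1.47 travel [-0.0003 -0.0015  0.122 ] roll 0
```

View pics/w4.png

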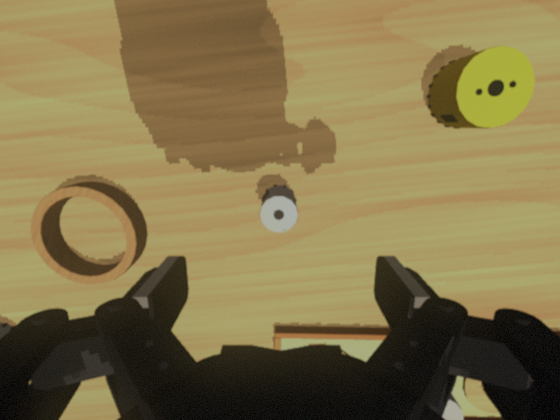

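The tiny saw is centred at (278,214), with the tape at (88,235) clear of the fingers.

Request:
{"name": "step_arm", "arguments": {"gripper": [1,1,1,1,1,-1,-1,-1,-1,-1,-1,-1], "travel": [[0,-0.001,0.04],[0,-0.001,0.08],[0,-0.001,0.105],[0,-0.001,0.121],[0,-0.001,0.121],[0,-0.001,0.121],[0,-0.001,0.121],[0,-0.001,0.121],[0,-0.001,0.121],[0,-0.001,0.121],[0,-0.001,0.121],[0,-0.001,0.121]], "roll": [0,0,0,0,0,0,0,0,0,0,0,0]}}

```text
t: 13.72
tcp_pos: [430.9, -89.0, 28.9]
orientation: [0.052, 0.999, -0.0, 0.001]
force: [-2.6, 0.6, 13.2]
grip_width: 0.336
```

```bash
python3 - <<'E'
from h import *
o=readout.get_obs();go(622,-67,o["tcp_pos"][2]+13,83)
E
```

```text
t 13.72 tcp [430.9 -89.   28.9] tooly 84.1 j7 1.43 travel [-0.1878  0.0416 -0.0128] roll 1.1
```

Request:
{"name": "step_arm", "arguments": {"gripper": [-1,-1,-1,-1,-1,-1,-1,-1,-1,-1,-1,-1,-1,-1], "travel": [[0,0,-0.03],[0,0,-0.07],[-0.03,0.007,-0.1],[-0.07,0.016,-0.1],[-0.11,0.025,-0.1],[-0.15,0.034,-0.1],[-0.188,0.041,-0.1],[-0.188,0.041,-0.085],[-0.188,0.041,-0.07],[-0.188,0.041,-0.05],[-0.188,0.041,-0.03],[-0.188,0.041,-0.018],[-0.188,0.041,-0.013],[-0.188,0.041,-0.013]], "roll": [0,0,0,0,0,0,0,0,0,0,0,0,0,0]}}

```text
t: 15.48
tcp_pos: [621.9, -67.6, 41.5]
orientation: [0.052, 0.999, -0.0, 0.0]
force: [0.3, 0.2, -0.8]
grip_width: 0.338
```

Request:
{"name": "step_arm", "arguments": {"gripper": [0.2,0.2,0.2,0.2,0.2,0.2,1,1,1,1,1,1,1,1,1,1], "travel": [[0,0,0],[0,0,0],[0,0,0],[0,0,-0.02],[0,0,-0.06],[0,0,-0.1],[0.005,-0.045,-0.11],[0.01,-0.09,-0.11],[0.014,-0.135,-0.11],[0.018,-0.18,-0.11],[0.022,-0.225,-0.11],[0.026,-0.27,-0.11],[0.03,-0.31,-0.11],[0.032,-0.328,-0.11],[0.032,-0.328,-0.11],[0.032,-0.328,-0.11]], "roll": [0,0,0,0,0,0,0,0,0,0,0,0,0,0,0,0]}}

```text
t: 17.48
tcp_pos: [556.8, -388.8, 151.7]
orientation: [0.051, 0.999, 0.0, 0.0]
force: [-0.1, 1.3, -0.8]
grip_width: 0.998
```

```bash
python3 - <<'E'
from h import *
im=capture("wrist");p=camera_params("wrist")
cv2.imwrite("pics/w5.png",cv2.cvtColor(im,cv2.COLOR_RGB2BGR))
s=proj(p,[557,-391,45])[0];print(s);X=top(im,p,s);go(X[0],X[1],24)
E
```

```text
[277.38588209 213.27370138]
px 276.2 218.1 ax mm [59.2 65.9] X [ 560.8 -392.3   45. ]
t 17.52 tcp [ 556.9 -388.7  151.6] tooly 84.2 j7 1.94 travel [-0.0042 -0.0033  0.1276] roll 0
```

View pics/w5.png

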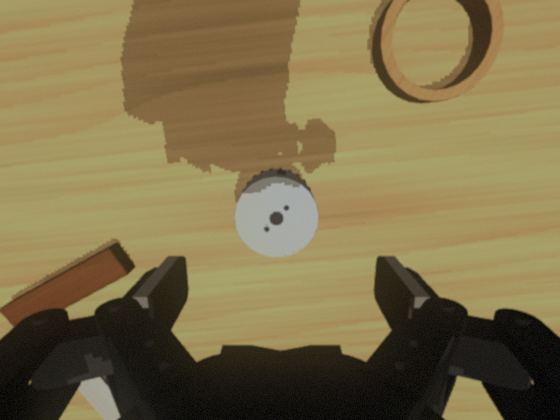

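The large saw is centred at (276,218) and its centre hole agrees. The hammer handle (65,280) is more than 100 mm away.

Request:
{"name": "step_arm", "arguments": {"gripper": [1,1,1,1,1,-1,-1,-1,-1,-1], "travel": [[-0.004,-0.003,0.04],[-0.004,-0.003,0.08],[-0.004,-0.003,0.11],[-0.004,-0.003,0.127],[-0.004,-0.003,0.127],[-0.004,-0.003,0.127],[-0.004,-0.003,0.127],[-0.004,-0.003,0.127],[-0.004,-0.003,0.127],[-0.004,-0.003,0.127]], "roll": [0,0,0,0,0,0,0,0,0,0], "grip_force": 60}}

```text
t: 18.77
tcp_pos: [560.6, -394.2, 26.4]
orientation: [0.052, 0.999, -0.001, 0.001]
force: [-1.3, 2.0, 7.9]
grip_width: 0.763
```

```bash
python3 - <<'E'
from h import *
o=readout.get_obs();go(644.5,122,o["tcp_pos"][2]+13,83)
E
```

```text
t 18.77 tcp [ 560.6 -394.2   26.4] tooly 84.1 j7 1.93 travel [-0.0302  0.5221 -0.0134] roll 1.1
```

Request:
{"name": "step_arm", "arguments": {"gripper": [-1,-1,-1,-1,-1,-1,-1,-1,-1,-1,-1,-1,-1,-1,-1,-1,-1], "travel": [[0,0,-0.03],[0,0,-0.08],[0,0.03,-0.13],[-0.005,0.08,-0.14],[-0.01,0.13,-0.14],[-0.012,0.18,-0.14],[-0.015,0.23,-0.14],[-0.018,0.28,-0.14],[-0.02,0.33,-0.14],[-0.023,0.38,-0.14],[-0.026,0.43,-0.14],[-0.028,0.48,-0.14],[-0.03,0.51,-0.14],[-0.03,0.522,-0.13],[-0.03,0.522,-0.11],[-0.03,0.522,-0.09],[-0.03,0.522,-0.09]], "roll": [0,0,0,0,0,0,0,0,0,0,0,0,0,0,0,0,0]}}

```text
t: 20.9
tcp_pos: [642.4, 120.5, 112.0]
orientation: [0.052, 0.999, -0.001, -0.002]
force: [0.7, 0.3, -1.2]
grip_width: 0.764
```

```bash
python3 - <<'E'
from h import *
go(644.5,122,39.4,84)
im=capture("side");cv2.imwrite("pics/s2.png",cv2.cvtColor(im,cv2.COLOR_RGB2BGR)[130:380,90:440])
E
```

```text
t 20.9 tcp [642.4 120.5 112. ] tooly 84.0 j7 1.13 travel [-0.0022  0.0018  0.0726] roll -0.0
```

View pics/s2.png

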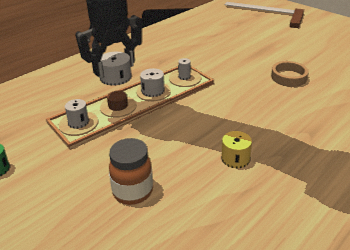

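Three saws are seated upright and the large one hangs above its peg, with jar and tape in place.

Request:
{"name": "step_arm", "arguments": {"gripper": [-1,-1,-1,-1,-1,-1,-1], "travel": [[-0.002,0.002,0.01],[-0.002,0.002,0.03],[-0.002,0.002,0.05],[-0.002,0.002,0.063],[-0.002,0.002,0.07],[-0.002,0.002,0.073],[-0.002,0.002,0.073]], "roll": [0,0,0,0,0,0,0]}}

```text
t: 21.82
tcp_pos: [645.9, 124.0, 41.5]
orientation: [0.052, 0.999, 0.0, 0.0]
force: [-1.3, 0.2, -1.8]
grip_width: 0.761
```

Request:
{"name": "step_arm", "arguments": {"gripper": [-1,-1,0.8,0.8,0.8,0.8,0.8,0.8,0.8,0.8,0.8], "travel": [[0.001,-0.002,0.002],[0.001,-0.002,0.002],[0.001,-0.002,0.002],[0.001,-0.002,0.002],[0.001,-0.002,0.002],[0.001,-0.002,-0.01],[0.001,-0.002,-0.04],[0.001,-0.002,-0.08],[0.05,-0.002,-0.14],[0.1,-0.002,-0.16],[0.1,-0.002,-0.16]], "roll": [0,0,0,0,0,0,0,0,0,0,0]}}

```text
t: 23.2
tcp_pos: [544.3, 133.1, 204.6]
orientation: [0.051, 0.999, 0.001, 0.001]
force: [0.6, -0.4, -0.1]
grip_width: 0.897
```

```bash
python3 - <<'E'
from h import *
go(730,75,220,84)
a=capture("side");cv2.imwrite("pics/s3.png",cv2.cvtColor(a,cv2.COLOR_RGB2BGR)[150:350,50:420])
E
```

```text
t 23.2 tcp [544.3 133.1 204.6] tooly 84.2 j7 1.07 travel [-0.1907 -0.0389 -0.0149] roll 0.2
```

View pics/s3.png

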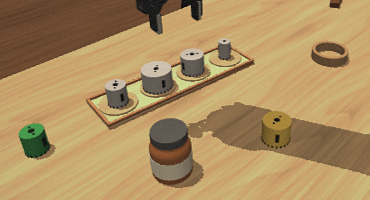

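All four look seated. Now a measured check from above the tray.

Request:
{"name": "step_arm", "arguments": {"gripper": [0.8,0.8,0.8,0.8,0.8,0.8,0.8], "travel": [[-0.05,-0.01,-0.015],[-0.1,-0.02,-0.015],[-0.15,-0.03,-0.015],[-0.19,-0.039,-0.015],[-0.19,-0.039,-0.015],[-0.19,-0.039,-0.015],[-0.19,-0.039,-0.015]], "roll": [0,0,0,0,0,0,0]}}

```text
t: 24.12
tcp_pos: [730.5, 74.4, 216.4]
orientation: [0.051, 0.999, 0.0, -0.0]
force: [-0.7, -0.1, -0.6]
grip_width: 0.9
```

```bash
python3 - <<'E'
from h import *
im=capture("wrist");p=camera_params("wrist")
cv2.imwrite("pics/w6.png",cv2.cvtColor(im,cv2.COLOR_RGB2BGR))
for k,x in dict(T=(622,-67),M=(633.5,27.7),L=(644.5,122),S=(656.5,216.5)).items():
    s=proj(p,[*x,57])[0]; print(k,s)
    try: X=top(im,p,s,57,45,90);print((X[:2]-x).round(1))
    except Exception as e: print(e)
sp=camera_params("scene");sc=capture("scene");cv2.imwrite("pics/sc2.png",cv2.cvtColor(sc,cv2.COLOR_RGB2BGR))
a=cv2.cvtColor(cv2.imread("pics/scene0.png"),cv2.COLOR_BGR2RGB)
for n,(u,v) in dict(jar=(333,163),tape=(187,236)).items():
    print(n,"mean pixel change",np.abs(a[v-20:v+20,u-20:u+20].astype(int)-sc[v-20:v+20,u-20:u+20]).mean())
E
```

```text
T [104.25490094  91.671182  ]
px 104.3 93.3 ax mm [28.1 32.8] X [623.3 -67.3  57. ]
[ 1.3 -0.3]
M [215.06353759  93.81443788]
px 215.8 94.0 ax mm [51.9 56.3] X [633.7  28.3  57. ]
[0.2 0.6]
L [325.00050906  95.39072575]
px 325.2 94.1 ax mm [65.5 70.1] X [643.5 122.2  57. ]
[-1.   0.2]
S [434.86919611  98.15450584]
px 433.4 97.8 ax mm [39.9 45.7] X [656.1 215.2  57. ]
[-0.4 -1.3]
jar mean pixel change 20.804583333333333
tape mean pixel change 7.5129166666666665
```

View pics/w6.png

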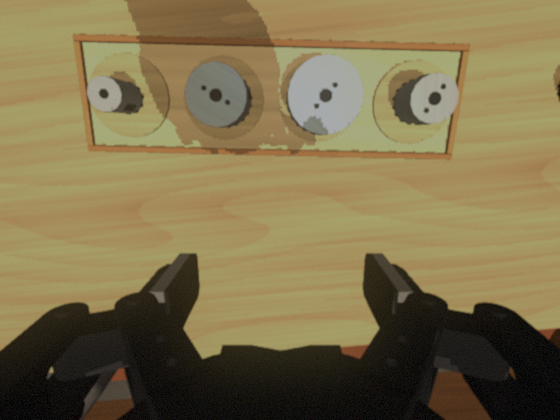

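All four tops lie within about 1.5 mm of their peg axes at the seated height. The jar's pixel change needs a look, since the arm may be covering it.

View pics/sc2.png

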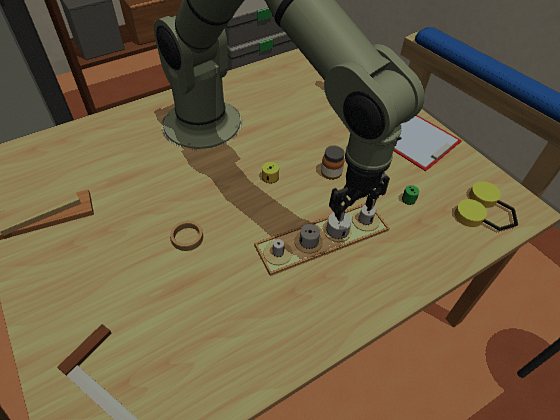

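The jar is still at (333,163) and the tape at (187,236). The change near the jar was the arm in the picture.

```bash
python3 -c "
from cell import job;print(job.job_done())"
```

```text
the job is handed in; nothing more can be done
None
```

All four steel hole saws are mouth down on their own pegs. I handed the job in at about 24 s of the 106 s allowed, and no verdict was reported.

- **Placement:** the last wrist-camera check put every saw top within about 1.5 mm of its peg axis, against a 12 mm limit. I measured this assuming the seated height; the side view showed all four upright and down on their feet.
- **Bystanders:** the jar and tape are at the same pixels as at the start. An automatic pixel comparison flagged a change near the jar, but the picture showed it was only the arm in view. The yellow and green look-alikes were left alone.
- **Robot:** the gripper was clear of everything at the end. The force readings at the end of each move stayed at or below about 13 N.

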